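# Load the marking machine and latch its sliding guard

### The arm

A 6-joint arm with a two-finger parallel gripper is mounted at the origin on the work surface; the furniture and walls round the work are solid. World frame = base frame: x ahead of the robot, y to its left, z up, the work surface at z = 0. Lengths are in m, angles in rad, forces in N, time in s.
With the tool pointing down it reaches from about 0.25 to 0.775 m from the base axis. Payload 4 kg.
Tool frame: the origin (TCP) lies on the centre line of the jaws, within the pads' length; the fingertips stand 25 mm ahead of it and the grasp point (between the pads) lies 6 mm ahead of it; z points along the fingers, y is the line along which they close (so a half turn about z gives the same grasp; the last joint's range is limited). The gripper opens to 94 mm and grips with 3 to 60 N. Pads are 16 mm wide; open, the fingers measure 119 mm over their backs; the gripper's body (75 mm by 177 mm) begins 78 mm behind the grasp point.
Start: joints at [-1.366, 0.087, 1.371, -0, 1.684, -0.103], TCP at [0.167, -0.524, 0.231] pointing down, gripper open.
Joint ranges: [-3.1, 3.1], [-0.76, 2.03], [0.27, 2.55], [-1.08, 4.22], [0.17, 2.65], [-2.57, 2.57]. Speed limits (rad/s): [2.79, 2.79, 3.14, 3.14, 3.14, 3.14].

### API

Orientations are given as [roll, pitch, yaw] about the fixed x, y, z axes, in that order (R = Rz(yaw) Ry(pitch) Rx(roll)).
In Python, from bench import robot, imaging gives the robot as it stands. The module is installed in compiled form; this text tells all that it offers.
- The arm moves only by the tool drive_tool, never from a script. Its argument "series" is a list of rows, each a list of 3 entries, a list of its own where there are three numbers: the finger opening in m, from 0 to 0.094, then the shift along the tool's x, y, z in m, then the turn, a rotation vector about the tool's x, y, z in rad. A call has 1 to 5 rows; each row is the pose to reach, as a shift and turn from the pose commanded when the call began, along the tool's axes at that moment; what a row does not reach only later rows make up. A row lasts 1/8 s, in which the tool goes at most 62.5 mm and 10.7 degrees, less where a joint would pass 70% of its speed; a pose out of reach is approached as far as the arm can. A call with a gripper value outside its range is refused whole. The fingers move at their own pace and stop on an object; the grip force is fixed at half the most. Time passes only in rows, so rows that repeat a pose let the fingers close. It gives the time, the measured TCP pose, the force, the opening and the grip force at its end, in the units of the state.
- robot.get_obs(): the state, without advancing time (a new reading comes with each control period).
- imaging.snapshot(name): name is "scene" or "top" or "wrist"; returns the picture (480x640x3 uint8, red, green, blue); there is no depth.
- imaging.get_calibration(name): a dict with "intrinsics" (3x3 intrinsics, pixels), "position" and "rotation" of the camera in the world. Camera axes: x right, y up, looking along -z (the intrinsics and any distortion apply to the point x, -y, -z); pixel columns grow to the right and rows downward; lengths in m; the calibration is good to about 2 mm. A picture is of the moment at which its call begins: read the wrist's pose just before it. get_calibration takes no time and is no camera call; for the wrist camera it gives the pose at the moment of the call.
- robot.close_job(): hands the job in; it is judged then, once.
The state is a dict: "time": time; "joint_positions": joint angles; "qvel": joint speeds; "joint_torque": joint torques, N m; "tool_pos": TCP position; "ee_rot": TCP orientation; "wrist_force": force on the tool from outside, world axes, zero at the start; "wrist_torque": the same for the moment, N m; "width": finger opening in m; "finger_force": force on a finger pad.
Only numpy, scipy, OpenCV 4.12 (cv2) and the standard library are available. Lean on these libraries where they do the work, as an engineer would, in place of code of your own. Each camera call takes 0.05 s, during which the arm holds its last target. There are 200 camera calls.

### The job

Load the desktop marking machine for its next job: put the little card case upright into the rectangular pocket of the bed, seated on the pocket floor, then slide the clear guard over it by its upright bar until the spring catch clicks and holds it. Push with care: do not slam the guard or force it against its end stop, and leave the other things on the table where they are.

Things in the scene. Friction and masses are not known exactly. Their poses are not given: they have to be found in the camera images.
- engraver: Low grey marking machine, fixed; base 162 x 280 mm, top 30 mm above the table. Origin: on the table below the guard's centre line, mid-length; base x -96 to +66 mm. +y: the way the guard shuts (away from you), -x: its front (to the left), z up. At -y the black head (65 mm high), at +y the aluminium bed plate (top at 38 mm) with the pocket, at the front +y corner the steel catch, 64 mm high.
- nest (a point): Centre of the floor of the bed's rectangular pocket, 50 mm towards +y from the engraver's origin, 30 mm above the table. The pocket is 31 mm along the engraver's x by 63 mm along its y, 8 mm deep, with a 2 mm chamfer at its mouth. Axes as the engraver's.
- guard (a joint): Opening (m) of the clear tunnel-shaped guard, sliding along the engraver's y: 0.10 to 0.125 at the start, latched somewhere from -0.012 to +0.012 (as the catch stands, unmeasured). It is 108 mm wide, 110 long, its top 83 mm above the table; friction 2 N. Closing faster than 0.3 m/s is a slam; over 19 N on the machine is too much. 1 to 3 mm past the click a buffer stops it with 15 N per mm.
- push_bar (a point): Middle of the top edge of the upright black bar on the guard (moves with it), 113 mm above the table. The bar is 60 mm wide (engraver's x), 10 mm thick (y) and stands free from 86 to 113 mm above the table, near the guard's -y end. Push its -y side towards +y, or pinch it. Axes as the engraver's.
- catch_pin (a joint): How far (m) the catch's sprung pin (black knob at the front) is pushed out: 0 at rest or snapped in, to 0.005 as the guard's ramp rides over it. The catch sits in slots, anywhere within 10 mm of its middle along y, differently each time. From about 25 mm before latching the push climbs to 6 to 11 N, then drops with the click. Without the click nothing holds the guard.
- card_case: The little plastic case for memory cards: a plain rounded block 27 mm (its x) x 59 mm (its y) x 26 mm high (its z), about 60 g, standing on the table to the right of the machine, at its near or its far end. Origin: centre of its underside. Either way round in the pocket is right.
- charger: Bystander: white rounded charger block 52 x 52 x 28 mm, near the card case, to the right of the machine. Origin: centre of its underside.
- loupe: Bystander: black round loupe, 44 mm across, 45 mm high. Origin: centre of its underside.
- binder_clip: Bystander: black foldback clip 25 x 29 x 40 mm. Origin: centre of its underside.
- sharpener: Bystander: metal pencil sharpener 15 x 25 x 13 mm. Origin: centre of its underside.
- tape_roll: Bystander: roll of tape 92 mm across, 48 mm high. Origin: centre of its underside.
- usb_stick: Bystander: black memory stick 18 x 53 x 8 mm. Origin: centre of its underside.
- stapler: Bystander: black stapler 34 x 135 x 49 mm. Origin: centre of its underside.
- notebook: Bystander: small red notebook 141 x 90 x 12 mm. Origin: centre of its underside.

How it is judged:
By the outcome, as a careful person would: the job done as asked, in the order asked, and still so for the second after the job is handed in, with the robot touching nothing.
It also fails if it takes over 58 s, if anything falls off the work surface, if the arm or the gripper's body presses on something with over 40 N, if the wrist force passes 120 N, or if a joint passes its speed limit or range.

## Working session

There is one attempt and no reset: what is moved stays moved. The work goes in short steps, Python scripts to look and compute and a tool call to move; the robot and the scene stay as the last step left them, time stands still between calls to the robot, and variables do not carry over. Pictures are saved under pics/ and viewed, at most 10 in all, crops included, and the job is handed in when it is done.

Besides the shell and the picture viewer there is one more tool, called by a JSON object that holds its "api" and its "payload". drive_tool: Moves the arm, as the interface text tells. Its arguments: {"type":"object","properties":{"series":{"type":"array"}},"required":["series"]}

```bash
mkdir -p pics
cat > h.py <<'E'
import numpy as np, cv2
from bench import robot, imaging
from scipy.spatial.transform import Rotation as R
def ray(c,u,v):
    d=np.linalg.inv(np.array(c["intrinsics"]))@np.array([u,v,1.])
    d=np.array(c["rotation"])@np.array([d[0],-d[1],-d[2]]); return np.array(c["position"]),d
def onz(c,u,v,z):
    p,d=ray(c,u,v); return p+d*(z-p[2])/d[2]
def proj(c,P):
    q=np.array(c["rotation"]).T@(np.array(P)-np.array(c["position"])); k=np.array(c["intrinsics"])@np.array([q[0],-q[1],-q[2]]); return k[:2]/k[2]
def save(n,f):
    im=imaging.snapshot(n); cv2.imwrite("pics/"+f,im[:,:,::-1]); return im
E
python3 - <<'E'
from h import *
print(robot.get_obs())
for n in("scene","top"):
    save(n,n+"1.png"); print(n,imaging.get_calibration(n))
E
```

```text
{'time': 0.0, 'joint_positions': array([-1.36607784e+00,  8.79314216e-02,  1.37223658e+00,  4.76618673e-05,
        1.68360564e+00, -1.03080506e-01]), 'qvel': array([-0.00050603, -0.00123063,  0.00085992,  0.00186298,  0.00162796,
        0.00063078]), 'joint_torque': array([-1.38147952e-04, -3.40184462e+01, -3.02426434e+01,  7.17862439e-02,
        3.31257808e-02, -1.63668938e-04]), 'tool_pos': array([ 0.16654876, -0.52365936,  0.22932598]), 'ee_rot': array([-3.13942811e+00, -2.71538850e-04,  3.07804011e-01]), 'wrist_force': array([ 0.15446269, -0.24786062,  0.18512253]), 'wrist_torque': array([-0.02289356,  0.01196583,  0.04365165]), 'finger_force': 0.0, 'width': 0.09404273241436534}
scene {'intrinsics': array([[443.29746194,   0.        , 316.1211277 ],
       [  0.        , 443.29746194, 238.51602374],
       [  0.        ,   0.        ,   1.        ]]), 'position': array([0.04493228, 0.21707427, 1.1661924 ]), 'rotation': array([ 0.48032985,  0.00577449, -2.03975991])}
top {'intrinsics': array([[450.2223994 ,   0.        , 317.46500247],
       [  0.        , 450.2223994 , 241.90570468],
       [  0.        ,   0.        ,   1.        ]]), 'position': array([ 0.43106199, -0.02297162,  1.07704854]), 'rotation': array([ 0.11063713, -0.02751414, -1.56076231])}
```

```bash
sed -i 's/np.array(c\["rotation"\])/R.from_euler("xyz",c["rotation"]).as_matrix()/' h.py; cat h.py | head -12
python3 - <<'E'
from h import *
for n in("scene","top"): print(proj(imaging.get_calibration(n),[.167,-.524,.231]))
E
```

```text
import numpy as np, cv2
from bench import robot, imaging
from scipy.spatial.transform import Rotation as R
def ray(c,u,v):
    d=np.linalg.inv(np.array(c["intrinsics"]))@np.array([u,v,1.])
    d=R.from_euler("xyz",c["rotation"]).as_matrix()@np.array([d[0],-d[1],-d[2]]); return np.array(c["position"]),d
def onz(c,u,v,z):
    p,d=ray(c,u,v); return p+d*(z-p[2])/d[2]
def proj(c,P):
    q=R.from_euler("xyz",c["rotation"]).as_matrix().T@(np.array(P)-np.array(c["position"])); k=np.array(c["intrinsics"])@np.array([q[0],-q[1],-q[2]]); return k[:2]/k[2]
def save(n,f):
    im=imaging.snapshot(n); cv2.imwrite("pics/"+f,im[:,:,::-1]); return im
[578.87034806 254.37590045]
[576.78886226 439.7599531 ]
```

View pics/top1.png

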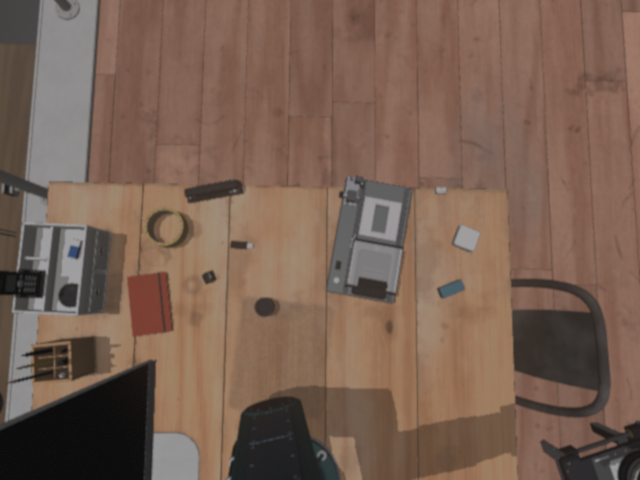

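View pics/scene1.png

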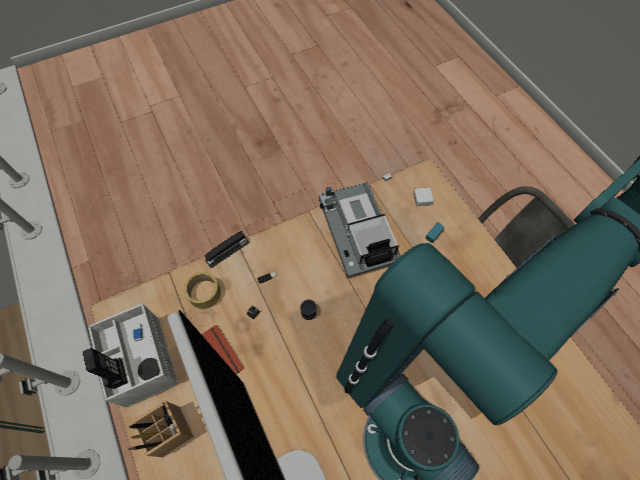

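The top view shows the teal case at (452,288), charger (466,238), engraver with pocket at (381,220), guard at (375,270) with its black bar at (371,289). The scene view agrees. Now I'll measure.

Run:
```python
from h import *
im=cv2.imread("pics/top1.png"); c=imaging.get_calibration("top")
hsv=cv2.cvtColor(im,cv2.COLOR_BGR2HSV)
m=cv2.inRange(hsv,(85,70,40),(115,255,255)); m[:,:430]=0;m[:,480:]=0;m[320:]=0
cs,_=cv2.findContours(m,0,1); k=max(cs,key=cv2.contourArea)
print("case px",cv2.minAreaRect(k))
w=np.array([onz(c,*p[0],.022)[:2] for p in k],np.float32); print("case",cv2.minAreaRect(w))
crop=cv2.resize(im[165:310,315:490],None,fx=4.5,fy=4,interpolation=cv2.INTER_CUBIC)
crop=cv2.resize(im[165:310,315:490],None,fx=4,fy=4,interpolation=cv2.INTER_CUBIC)
cv2.imwrite("pics/crop1.png",crop)
```

```text
case px ((451.3448181152344, 288.3620910644531), (7.984899044036865, 21.540658950805664), 68.19859313964844)
case ((0.4428277313709259, -0.3667689561843872), (0.018499698489904404, 0.05154521390795708), 21.895538330078125)
```

View pics/crop1.png

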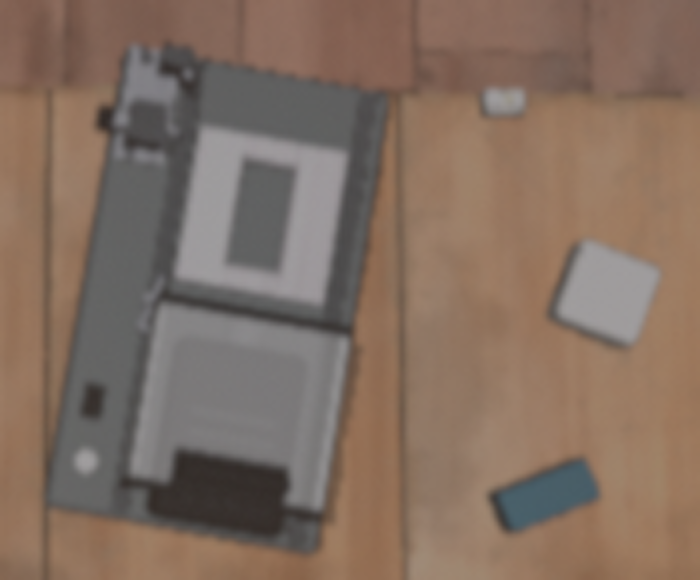

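```bash
cat >> h.py <<'E'
def TM(o): return R.from_euler("xyz",o["ee_rot"])
def shift(o,P,yaw=None):
    "tool-frame shift and yaw-turn to go to world P"
    r=TM(o); s=r.inv().apply(np.array(P)-o["tool_pos"])
    t=None
    if yaw is not None:
        best=None
        for a in (yaw,yaw+np.pi):
            v=(r.inv()*R.from_euler("xyz",[np.pi,0,a])).as_rotvec()
            if best is None or np.linalg.norm(v)<np.linalg.norm(best): best=v
        t=best
    return s.round(4), None if t is None else t.round(4)
E
python3 - <<'E'
from h import *
im=cv2.imread("pics/top1.png"); c=imaging.get_calibration("top")
f=lambda p,z: onz(c,p[0]/4+315-.4,p[1]/4+165-.4,z)[:2]
nl,nr,fr=f((48,505),.03),f((315,550),.03),f((388,92),.03)
print(nl,nr,fr,np.linalg.norm(nl-nr),np.linalg.norm(fr-nr))
yv=(fr-nr)/np.linalg.norm(fr-nr); xv=np.array([yv[1],-yv[0]])
print("yaw y", np.degrees(np.arctan2(yv[1],yv[0])), "x from near edge",np.degrees(np.arctan2(*(nr-nl)[::-1])))
org=(nl+fr)/2+xv*.015; print("origin",org, "nest via base",org+yv*.05)
po=[f(p,.036) for p in((243,157),(297,167),(281,273),(226,263))]
print("pocket",np.mean(po,0),[np.linalg.norm(po[i]-po[i-1]) for i in range(4)], np.degrees(np.arctan2(*(po[0]-po[3])[::-1])))
print("case ctr",f((548,493),.026), "cameracal wrist",imaging.get_calibration("wrist"))
b=[f(p,.113) for p in((150,512),(285,532))]; print("bar",b)
print("case ang",np.degrees(np.arctan2(*(f((583,459),.026)-f((495,492),.026))[::-1])))
E
```

```text
[ 0.43402711 -0.07290824] [ 0.40967521 -0.22792092] [ 0.68104624 -0.27404096] 0.15691381981191868 0.2752622197380598
yaw y -9.645370967273227 x from near edge -98.92798005092277
origin [ 0.55502343 -0.18826256] nest via base [ 0.60431662 -0.19664003]
pocket [ 0.60476815 -0.19701616] [np.float64(0.06402373171927271), np.float64(0.03240672171743734), np.float64(0.06393421896620342), np.float64(0.032763515726101713)] -9.218958834835899
case ctr [ 0.44398447 -0.36611936] cameracal wrist {'intrinsics': array([[342.07574764,   0.        , 319.43587425],
       [  0.        , 342.07574764, 237.90585106],
       [  0.        ,   0.        ,   1.        ]]), 'position': array([ 0.24122127, -0.50033994,  0.38305167]), 'rotation': array([-0.27403644,  0.00211804, -1.26371278])}
bar [array([ 0.43063088, -0.1234213 ]), array([ 0.42074484, -0.19566595])]
case ang -69.30084424635123
```

Run:
```python
from h import *
print(shift(robot.get_obs(),[.443,-.366,.15],np.radians(111)))
```

```text
(array([ 0.3112, -0.0664,  0.0796]), array([-1.7000e-03,  1.3000e-03,  1.5121e+00]))
```

{"api": "drive_tool", "payload": {"series": [[0.06,[0.311,-0.066,0.06],[0,0,-0.9]],[0.06,[0.311,-0.066,0.06],[0,0,-0.9]],[0.06,[0.311,-0.066,0.06],[0,0,-0.9]],[0.06,[0.311,-0.066,0.06],[0,0,-0.9]],[0.06,[0.311,-0.066,0.06],[0,0,-0.9]]]}}

```text
time: 0.72
tool_pos: [0.4349, -0.371, 0.1717]
ee_rot: [-3.141, -0.0, 1.213]
wrist_force: [-0.2, -0.6, -0.6]
width: 0.0601
finger_force: 0.0
```

{"api": "drive_tool", "payload": {"series": [[0.06,[0,0,0.01],[0,0,-0.73]],[0.06,[0,0,0.01],[0,0,-0.73]],[0.06,[0,0,0.01],[0,0,-0.73]],[0.06,[0,0,0.01],[0,0,-0.73]],[0.06,[0,0,0.01],[0,0,-0.73]]]}}

```text
time: 1.35
tool_pos: [0.4334, -0.3722, 0.1619]
ee_rot: [-3.141, -0.001, 1.936]
wrist_force: [0.4, -1.4, -1.2]
width: 0.06
finger_force: 0.0
```

Run:
```python
from h import *
o=robot.get_obs(); c=imaging.get_calibration("wrist"); im=save("wrist","w1.png")
print(o["time"],o["tool_pos"],o["ee_rot"],o["width"],o["joint_positions"].round(2))
hsv=cv2.cvtColor(im,cv2.COLOR_RGB2HSV)
m=cv2.inRange(hsv,(85,70,40),(115,255,255))
cs,_=cv2.findContours(m,0,1)
for k in sorted(cs,key=cv2.contourArea)[-3:]:
    w=np.array([onz(c,*p[0],.026)[:2] for p in k],np.float32); print("case",cv2.minAreaRect(k),cv2.minAreaRect(w))
```

```text
1.35 [ 0.43338999 -0.37216332  0.16190187] [-3.14112761e+00 -1.03540609e-03  1.93583920e+00] 0.05998203919420295 [-0.81  0.16  1.43 -0.    1.56 -1.17]
case ((559.0001220703125, 396.00006103515625), (4.472135543823242, 8.944271087646484), 26.56505012512207) ((0.7170566916465759, -0.4434569478034973), (0.005038704257458448, 0.009582426398992538), 23.697145462036133)
case ((549.2500610351562, 422.2500305175781), (7.589465618133545, 14.862704277038574), 71.56504821777344) ((0.7237097024917603, -0.47249919176101685), (0.01454955618828535, 0.009922502562403679), 9.816791534423828)
case ((330.4999694824219, 230.5), (64.99998474121094, 28.999996185302734), 90.0) ((0.4407712519168854, -0.3656542897224426), (0.024865327402949333, 0.05877086520195007), 22.025840759277344)
```

View pics/w1.png

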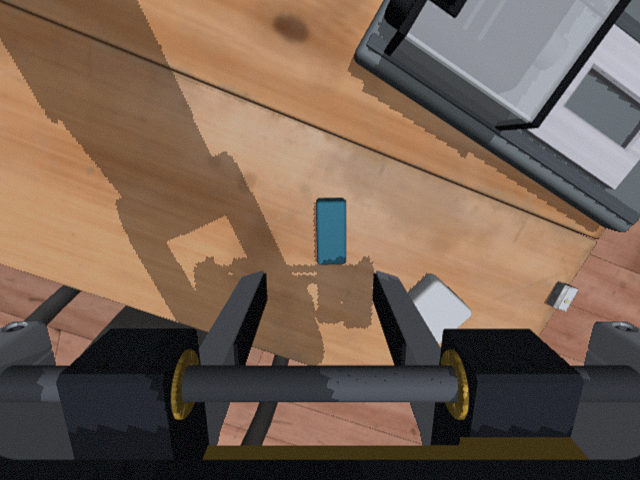

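Wrist view: the case is at (330,230), upright in the image, the charger at (440,305) and clear of the fingers. Going for the grasp.

Run:
```python
from h import *
print(shift(robot.get_obs(),[.441,-.3655,.037],np.radians(111.7)))
```

```text
(array([0.0034, 0.0095, 0.125 ]), array([-0.0004, -0.0009, -0.0145]))
```

{"api": "drive_tool", "payload": {"series": [[0.05,[0.0035,0.0095,0.05],[0,0,-0.014]],[0.05,[0.0035,0.0095,0.09],[0,0,-0.014]],[0.05,[0.0035,0.0095,0.115],[0,0,-0.014]],[0.05,[0.0035,0.0095,0.125],[0,0,-0.014]],[0.05,[0.0035,0.0095,0.125],[0,0,-0.014]]]}}

```text
time: 2.02
tool_pos: [0.4411, -0.3657, 0.0373]
ee_rot: [-3.141, -0.001, 1.951]
wrist_force: [0.8, -0.9, -0.1]
width: 0.0502
finger_force: 0.0
```

{"api": "drive_tool", "payload": {"series": [[0.015,[0,0,0],[0,0,0]],[0.015,[0,0,0],[0,0,0]],[0.015,[0,0,0],[0,0,0]],[0.015,[0,0,0],[0,0,0]],[0.015,[0,0,0],[0,0,0]]]}}

```text
time: 2.65
tool_pos: [0.4417, -0.3662, 0.0386]
ee_rot: [3.141, 0.002, 1.952]
wrist_force: [-0.3, 0.9, 5.4]
width: 0.0257
finger_force: 30.0
```

{"api": "drive_tool", "payload": {"series": [[0.015,[0,0,-0.03],[0,0,0]],[0.015,[0,0,-0.08],[0,0,0]],[0.015,[0,0,-0.13],[0,0,0]],[0.015,[0,0,-0.15],[0,0,0]],[0.015,[0,0,-0.15],[0,0,0]]]}}

```text
time: 3.28
tool_pos: [0.4418, -0.3664, 0.1892]
ee_rot: [3.14, 0.003, 1.952]
wrist_force: [-0.1, 0.6, -0.8]
width: 0.0258
finger_force: 30.0
```

Run:
```python
from h import *
o=robot.get_obs();print(o["tool_pos"],o["ee_rot"],o["width"],o["wrist_force"])
print(shift(o,[.6045,-.197,.17],np.radians(170.6)))
```

```text
[ 0.44179365 -0.36635272  0.18921236] [3.14022132 0.00343668 1.95177252] 0.02580192638389756 [-0.13444215  0.56059519 -0.81750677]
(array([0.0968, 0.214 , 0.0192]), array([-5.0000e-04,  3.8000e-03, -1.0258e+00]))
```

{"api": "drive_tool", "payload": {"series": [[0.015,[0.097,0.214,0.0],[0,0.003,-1.026]],[0.015,[0.097,0.214,0.0],[0,0.003,-1.026]],[0.015,[0.097,0.214,0.0],[0,0.003,-1.026]],[0.015,[0.097,0.214,0.0],[0,0.003,-1.026]],[0.015,[0.097,0.214,0.0],[0,0.003,-1.026]]]}}

```text
time: 3.9
tool_pos: [0.6047, -0.1923, 0.1837]
ee_rot: [3.139, -0.008, 2.901]
wrist_force: [-0.3, -0.0, -1.0]
width: 0.0256
finger_force: 30.0
```

Run:
```python
from h import *
o=robot.get_obs();print(o["tool_pos"],o["ee_rot"],o["joint_positions"].round(2))
print(shift(o,[.6045,-.197,.14],np.radians(170.6)))
```

```text
[ 0.604694   -0.19234393  0.18368006] [ 3.13867118 -0.00757956  2.90067409] [-0.4   0.29  1.22  0.    1.63 -1.73]
(array([-0.0013, -0.0047,  0.0437]), array([ 0.0032, -0.0075, -0.0769]))
```

{"api": "drive_tool", "payload": {"series": [[0.015,[-0.001,-0.005,0.02],[0.003,-0.0075,-0.077]],[0.015,[-0.001,-0.005,0.045],[0.003,-0.0075,-0.077]],[0.015,[-0.001,-0.005,0.052],[0.003,-0.0075,-0.077]],[0.015,[-0.001,-0.005,0.052],[0.003,-0.0075,-0.077]]]}}

```text
time: 4.4
tool_pos: [0.6026, -0.2008, 0.1336]
ee_rot: [-3.14, 0.002, 2.966]
wrist_force: [-1.1, 0.3, 0.2]
width: 0.0256
finger_force: 30.0
```

Run:
```python
from h import *
o=robot.get_obs();print(o["tool_pos"],o["ee_rot"]); c=imaging.get_calibration("wrist");print(c["position"],c["rotation"])
save("wrist","w2.png")
for P in ([.6045,-.197,.038],o["tool_pos"],o["tool_pos"]+[0,0,-.037]): print(proj(c,P))
```

```text
[ 0.60255188 -0.20081068  0.1336468 ] [-3.14042084e+00  1.75744439e-03  2.96617322e+00]
[ 0.52476879 -0.18697885  0.28708808] [-0.2736849   0.00157545  1.39469273]
[325.31553726 250.91489703]
[319.94371973 307.88705349]
[319.95275317 278.99774467]
```

View pics/w2.png

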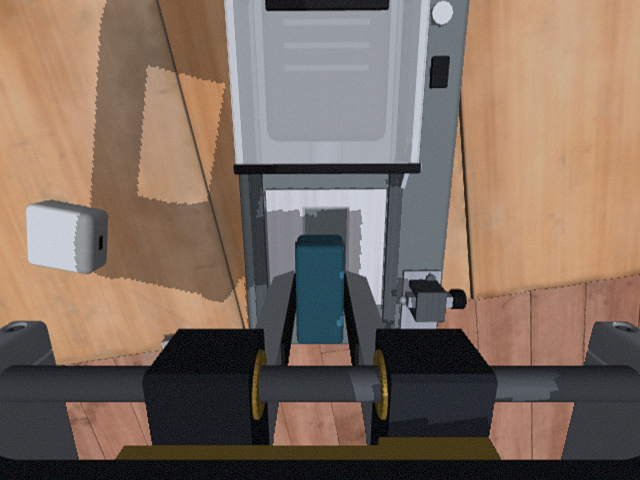

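Wrist view: case in hand at (297–344, 235–342); pocket's near edge visible at row ~207, cols 302–349; bed plate spans cols 266–386; the guard edge at row 168.

```bash
cat > m.py <<'E'
from h import *
import sys
def run(fn,c,o,rows=None):
    im=cv2.imread("pics/"+fn); hsv=cv2.cvtColor(im,cv2.COLOR_BGR2HSV)
    m=cv2.inRange(hsv,(85,90,30),(115,255,255)); m[:, :250]=0;m[:,400:]=0
    k=max(cv2.findContours(m,0,1)[0],key=cv2.contourArea); x,y,w,h=cv2.boundingRect(k); print("case bbox",x,y,x+w,y+h)
    return im,hsv,m
E
python3 - <<'E'
from m import *
o=robot.get_obs(); c=imaging.get_calibration("wrist")
im,hsv,m=run("w2.png",c,o)
g=cv2.cvtColor(im,cv2.COLOR_BGR2GRAY)
for r in(215,222,228): print(r,g[r,294:358].tolist())
print([int(v) for v in g[180:240,325]])
print([ (r,np.flatnonzero(m[r])[[0,-1]].tolist(),int(hsv[r,320,2])) for r in range(236,262,2)])
yv=np.array([np.cos(np.radians(-9.4)),np.sin(np.radians(-9.4)),0]);xv=np.array([yv[1],-yv[0],0])
n=np.array([.6045,-.197,.038])
for d in((-.0155,-.0315),(.0155,-.0315)): print(proj(c,n+xv*d[0]+yv*d[1]))
for p in((301.5,208),(349.5,208)): 
  q=onz(c,*p,.038)-n; print("meas rel nest",q@xv,q@yv)
E
```

```text
case bbox 295 235 345 344
215 [136, 132, 136, 135, 133, 142, 203, 202, 185, 163, 129, 74, 71, 74, 70, 95, 92, 96, 72, 76, 113, 116, 110, 74, 78, 76, 73, 79, 76, 78, 72, 73, 74, 75, 80, 78, 75, 73, 74, 74, 77, 80, 77, 76, 76, 78, 75, 75, 73, 76, 75, 75, 70, 106, 105, 123, 137, 137, 136, 131, 133, 136, 130, 134]
222 [132, 134, 136, 136, 135, 133, 132, 130, 127, 101, 99, 85, 74, 77, 74, 78, 73, 69, 76, 74, 75, 75, 76, 80, 78, 72, 77, 77, 74, 75, 79, 79, 73, 76, 78, 73, 70, 75, 77, 76, 76, 74, 70, 80, 74, 75, 74, 74, 76, 81, 74, 74, 89, 108, 109, 126, 138, 135, 135, 135, 129, 134, 130, 135]
228 [135, 136, 138, 135, 134, 131, 132, 134, 126, 100, 104, 81, 73, 77, 74, 72, 76, 79, 77, 77, 72, 74, 77, 71, 74, 77, 77, 77, 78, 74, 77, 73, 81, 77, 76, 81, 73, 75, 78, 77, 74, 77, 74, 78, 76, 75, 80, 73, 75, 78, 78, 71, 86, 110, 108, 128, 136, 137, 137, 138, 131, 134, 131, 134]
[117, 117, 115, 110, 117, 116, 117, 117, 91, 118, 184, 204, 207, 209, 202, 203, 206, 203, 205, 204, 209, 200, 205, 198, 206, 202, 187, 166, 146, 126, 97, 73, 72, 73, 76, 73, 77, 77, 78, 75, 76, 75, 79, 71, 79, 74, 75, 76, 73, 76, 75, 81, 76, 80, 64, 44, 30, 40, 38, 37]
[(236, [300, 339], 52), (238, [298, 341], 44), (240, [298, 342], 52), (242, [300, 340], 50), (244, [297, 342], 52), (246, [296, 343], 71), (248, [296, 344], 88), (250, [295, 344], 93), (252, [296, 344], 92), (254, [295, 344], 91), (256, [295, 344], 90), (258, [295, 344], 90), (260, [296, 344], 89)]
[346.17701105 208.48207558]
[304.43372229 208.96021908]
meas rel nest 0.017660485743491026 -0.03224868399567945
meas rel nest -0.017962035362650005 -0.03183438791295142
```

Run:
```python
from h import *
o=robot.get_obs(); c=imaging.get_calibration("wrist")
yv=np.array([np.cos(np.radians(-9.4)),np.sin(np.radians(-9.4)),0]);xv=np.array([yv[1],-yv[0],0])
for (r,z) in((246,.121),(235.5,.096)):
    q=onz(c,320,r,z)-o["tool_pos"]; print("near edge rel TCP", q@xv,q@yv)
n=np.array([.6045,-.197,.038])
for p in((302.5,220),(349,220),(325.7,206.3)): q=onz(c,*p,.038)-n; print(q@xv,q@yv)
print(shift(o,[.6045,-.197,.09],np.radians(170.6)))
```

```text
near edge rel TCP -0.00034950975269014124 -0.0276424448899966
near edge rel TCP -0.00031949562957457107 -0.026321912066148173
0.017151193383023778 -0.023118735854230445
-0.017696110430371705 -0.022716217527542503
-0.0003109708204434226 -0.033317752950066816
(array([-0.0004,  0.0044,  0.0451]), array([-0.0018,  0.0042, -0.0114]))
```

{"api": "drive_tool", "payload": {"series": [[0.015,[-0.0005,0.004,0.02],[-0.002,0.004,-0.011]],[0.015,[0,0.004,0.045],[-0.002,0.004,-0.011]],[0.015,[0,0.004,0.045],[-0.002,0.004,-0.011]]]}}

```text
time: 4.82
tool_pos: [0.6026, -0.1963, 0.0873]
ee_rot: [3.14, -0.005, 2.978]
wrist_force: [0.7, -0.0, -0.1]
width: 0.0256
finger_force: 30.0
```

Run:
```python
from h import *
o=robot.get_obs();c=imaging.get_calibration("wrist"); save("wrist","w3.png")
print(o["tool_pos"],o["ee_rot"],shift(o,[.604,-.197,.069],np.radians(170.6)))
from m import run
im,hsv,m=run("w3.png",c,o); g=cv2.cvtColor(im,cv2.COLOR_BGR2GRAY)
print([int(v) for v in g[160:260,322]])
y=np.flatnonzero(m[:,322])[0]
for r in (y-12,y-7): print(r,[int(v) for v in g[r,285:360]])
```

```text
[ 0.60262916 -0.19633986  0.0872938 ] [ 3.1401063  -0.00458319  2.97771246] (array([-0.0015, -0.0005,  0.0183]), array([ 0.0015, -0.0046,  0.0002]))
case bbox 295 235 345 344
[184, 181, 182, 182, 180, 183, 182, 181, 178, 172, 174, 113, 32, 16, 28, 28, 28, 35, 25, 25, 28, 19, 22, 30, 75, 105, 119, 116, 115, 116, 115, 119, 120, 116, 119, 118, 119, 123, 117, 93, 72, 123, 186, 210, 206, 206, 203, 210, 204, 201, 205, 206, 202, 206, 203, 204, 206, 204, 204, 207, 204, 201, 178, 163, 143, 102, 77, 76, 75, 79, 74, 78, 75, 80, 61, 34, 36, 37, 43, 26, 37, 32, 35, 45, 35, 44, 51, 61, 60, 76, 72, 73, 64, 70, 64, 66, 67, 72, 69, 69]
223 [211, 210, 211, 209, 206, 210, 192, 138, 131, 133, 133, 133, 108, 104, 110, 117, 171, 170, 166, 170, 165, 162, 161, 168, 139, 142, 140, 139, 143, 141, 135, 141, 165, 161, 165, 167, 164, 163, 163, 160, 163, 159, 159, 159, 157, 155, 158, 156, 156, 157, 157, 158, 151, 149, 154, 151, 154, 156, 149, 148, 148, 151, 151, 164, 209, 218, 215, 213, 210, 171, 168, 168, 171, 173, 171]
228 [135, 139, 136, 134, 134, 132, 127, 102, 106, 101, 65, 81, 76, 79, 75, 77, 72, 76, 76, 79, 75, 77, 76, 74, 77, 81, 78, 82, 79, 80, 73, 78, 79, 76, 79, 79, 79, 75, 74, 76, 97, 77, 77, 100, 118, 118, 120, 118, 123, 118, 76, 77, 78, 76, 72, 80, 76, 74, 75, 76, 95, 107, 113, 116, 140, 143, 142, 139, 134, 134, 132, 135, 139, 138, 138]
```

View pics/w3.png

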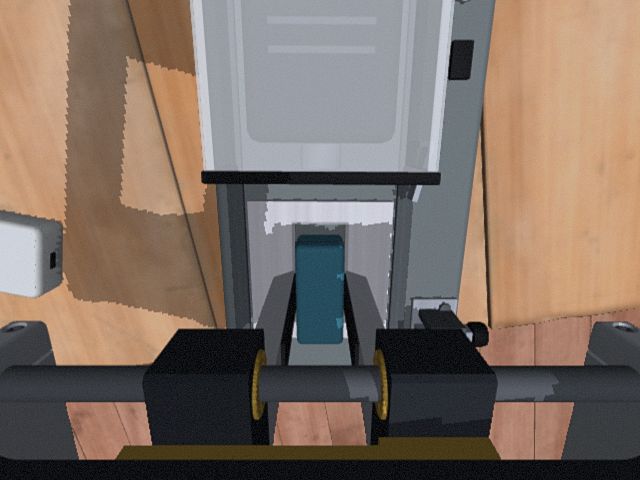

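Wrist view: the case (cols 295–345) is centred over the pocket mouth (cols 292–348, near edge at row 222).

Run:
```python
from h import *
o=robot.get_obs();c=imaging.get_calibration("wrist")
yv=np.array([np.cos(np.radians(-9.4)),np.sin(np.radians(-9.4)),0]);xv=np.array([yv[1],-yv[0],0])
a=onz(c,320.4,222.3,.038); b=onz(c,320,235.3,.050); t=onz(c,320,246,.0747)
n=a+yv*.0335
for q in(b,t,o["tool_pos"]): print((q-n)@xv,(q-n)@yv)
```

```text
0.00026921372317805436 -0.028467240343285273
0.00031580854536780945 -0.029423929542490943
0.0003792788249554112 -0.0018582382104575766
```

{"api": "drive_tool", "payload": {"series": [[0.015,[0,0,0.007],[0.0015,-0.0045,0]],[0.015,[0,0,0.012],[0.0015,-0.0045,0]],[0.015,[0,0,0.016],[0.0015,-0.0045,0]],[0.015,[0,0,0.016],[0.0015,-0.0045,0]]]}}

```text
time: 5.38
tool_pos: [0.6042, -0.1972, 0.0742]
ee_rot: [-3.14, 0.005, 2.977]
wrist_force: [-0.5, 0.2, -0.3]
width: 0.0257
finger_force: 30.0
```

{"api": "drive_tool", "payload": {"series": [[0.015,[0,0,0.003],[0,0,0]],[0.015,[0,0,0.005],[0,0,0]],[0.015,[0,0,0.006],[0,0,0]],[0.015,[0,0,0.006],[0,0,0]]]}}

```text
time: 5.88
tool_pos: [0.6044, -0.1974, 0.0687]
ee_rot: [-3.14, 0.006, 2.977]
wrist_force: [-0.6, 0.6, 1.2]
width: 0.0253
finger_force: 30.0
```

{"api": "drive_tool", "payload": {"series": [[0.015,[0,0,0.0005],[0,0,0]],[0.045,[0,0,0.0005],[0,0,0]],[0.045,[0,0,0.0005],[0,0,0]],[0.045,[0,0,-0.001],[0,0,0]]]}}

```text
time: 6.38
tool_pos: [0.6042, -0.1973, 0.0692]
ee_rot: [-3.14, 0.005, 2.977]
wrist_force: [0.9, -0.4, -0.3]
width: 0.0448
finger_force: 0.0
```

{"api": "drive_tool", "payload": {"series": [[0.045,[0,0,-0.02],[0,0,0]],[0.045,[0,0,-0.06],[0,0,0]],[0.045,[0,0,-0.11],[0,0,0]],[0.045,[0,0,-0.12],[0,0,0]]]}}

```text
time: 6.88
tool_pos: [0.606, -0.1979, 0.1966]
ee_rot: [-3.137, 0.017, 2.977]
wrist_force: [-0.6, 0.3, -0.2]
width: 0.0449
finger_force: 0.0
```

Run:
```python
from h import *
o=robot.get_obs();c=imaging.get_calibration("wrist"); save("wrist","w4.png")
print(o["time"],o["tool_pos"],o["ee_rot"],o["joint_positions"].round(2))
from m import run
run("w4.png",c,o)
```

```text
6.875 [ 0.60595681 -0.1979481   0.1966066 ] [-3.13737271  0.0165571   2.97741591] [-0.4   0.28  1.22 -0.    1.63 -1.81]
case bbox 306 195 336 261
```

View pics/w4.png

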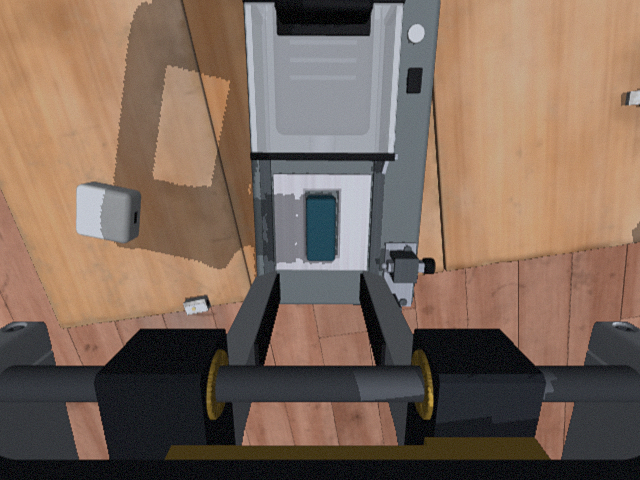

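Wrist view: the case sits squarely in the pocket (306–336, 195–261), and the bar is at the top (277–371, rows 0–30). Now I'll move back over the bar for a view of it.

{"api": "drive_tool", "payload": {"series": [[0,[0.15,0,0],[0.003,0.017,0]],[0,[0.15,0,0],[0.003,0.017,0]],[0,[0.15,0,0],[0.003,0.017,0]],[0,[0.15,0,0],[0.003,0.017,0]],[0,[0.15,0,0],[0.003,0.017,0]]]}}

```text
time: 7.55
tool_pos: [0.4563, -0.1726, 0.1882]
ee_rot: [-3.137, -0.012, 2.977]
wrist_force: [0.5, -0.6, -0.7]
width: 0.0011
finger_force: 0.0
```

Run:
```python
from h import *
o=robot.get_obs();c=imaging.get_calibration("wrist"); save("wrist","w5.png")
print(o["time"],o["tool_pos"],o["ee_rot"],o["width"],c)
```

```text
7.55 [ 0.45625849 -0.1726017   0.18818265] [-3.13730986 -0.01152007  2.97729677] 0.0011234256983716536 {'intrinsics': array([[342.07574764,   0.        , 319.43587425],
       [  0.        , 342.07574764, 237.90585106],
       [  0.        ,   0.        ,   1.        ]]), 'position': array([ 0.38041537, -0.15949915,  0.34267036]), 'rotation': array([-0.2604215 ,  0.00465314,  1.40580915])}
```

View pics/w5.png

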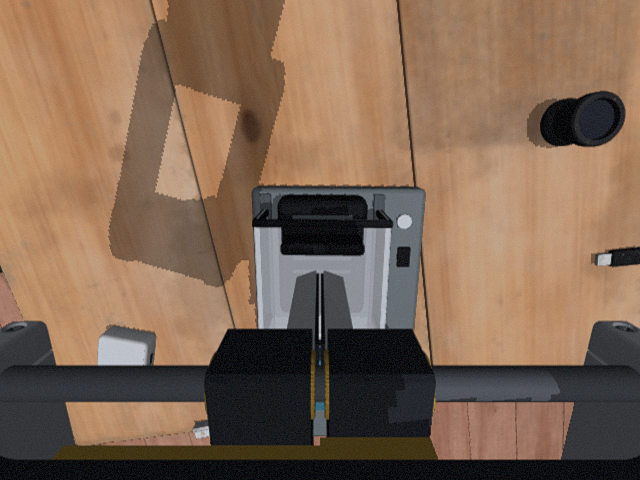

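Wrist view: guard's near rim at row 224, the black bar at cols 281–364, rows ~225–254 (lower edge = far top edge), head at rows 196–220.

Run:
```python
from h import *
im=cv2.imread("pics/w5.png"); g=cv2.cvtColor(im,cv2.COLOR_BGR2GRAY)
print([int(v) for v in g[215:265,300]]); print([int(v) for v in g[215:265,340]])
c=imaging.get_calibration("wrist");o=robot.get_obs()
yv=np.array([np.cos(np.radians(-9.4)),np.sin(np.radians(-9.4)),0]);xv=np.array([yv[1],-yv[0],0])
O=np.array([.6045,-.197,0])-.05*yv
for r,z in((254,.113),(247,.113),(235,.113),(224,.083)):
    for u in(282,364): q=onz(c,u,r,z)-O; print(r,u,(q@xv).round(4),(q@yv).round(4))
q=o["tool_pos"]-O; print("tcp",q@xv,q@yv)
```

```text
[44, 58, 47, 41, 21, 8, 18, 6, 21, 22, 2, 4, 19, 17, 22, 13, 12, 14, 3, 15, 22, 1, 5, 0, 2, 12, 6, 2, 8, 24, 19, 23, 20, 17, 11, 12, 16, 4, 6, 35, 121, 156, 157, 155, 156, 152, 146, 147, 144, 146]
[38, 47, 56, 47, 42, 21, 12, 22, 15, 1, 5, 11, 21, 18, 19, 14, 6, 16, 11, 9, 5, 6, 18, 9, 0, 9, 9, 13, 5, 19, 5, 24, 14, 29, 8, 17, 17, 1, 5, 31, 90, 142, 155, 153, 155, 149, 143, 144, 145, 139]
254 282 0.0271 -0.104
254 364 -0.0306 -0.104
247 282 0.027 -0.1091
247 364 -0.0304 -0.1092
235 282 0.0267 -0.1178
235 364 -0.0301 -0.1178
224 282 0.03 -0.1189
224 364 -0.0337 -0.1189
tcp 0.0001580841700616524 -0.09998168180111033
```

{"api": "drive_tool", "payload": {"series": [[0,[0.045,0,0],[0.003,-0.01,0]],[0,[0.045,0,0.02],[0.003,-0.01,0]],[0,[0.045,0,0.05],[0.003,-0.01,0]],[0,[0.045,0,0.069],[0.003,-0.01,0]],[0,[0.045,0,0.069],[0.003,-0.01,0]]]}}

```text
time: 8.22
tool_pos: [0.4102, -0.1649, 0.1183]
ee_rot: [-3.136, -0.006, 2.978]
wrist_force: [0.5, 0.3, -0.3]
width: 0.0005
finger_force: 0.0
```

{"api": "drive_tool", "payload": {"series": [[0,[0,0,0],[0,0,0]]]}}

```text
time: 8.35
tool_pos: [0.4115, -0.1657, 0.1209]
ee_rot: [-3.134, -0.001, 2.978]
wrist_force: [0.0, 0.5, 0.8]
width: 0.0005
finger_force: 0.0
```

{"api": "drive_tool", "payload": {"series": [[0,[-0.005,0,0.001],[0,0,0]],[0,[-0.01,0,0.001],[0,0,0]],[0,[-0.015,0,0.001],[0,0,0]],[0,[-0.02,0,0.001],[0,0,0]],[0,[-0.024,0,0.001],[0,0,0]]]}}

```text
time: 8.98
tool_pos: [0.4346, -0.1693, 0.1192]
ee_rot: [-3.134, -0.001, 2.977]
wrist_force: [-0.4, -0.6, -0.9]
width: 0.0002
finger_force: 0.0
```

{"api": "drive_tool", "payload": {"series": [[0,[-0.004,0,0],[0,0,0]],[0,[-0.008,0,0],[0,0,0]],[0,[-0.012,0,0],[0,0,0]],[0,[-0.016,0,0],[0,0,0]],[0,[-0.02,0,0],[0,0,0]]]}}

```text
time: 9.6
tool_pos: [0.4541, -0.1726, 0.1191]
ee_rot: [-3.134, -0.002, 2.977]
wrist_force: [-1.9, -0.3, 1.5]
width: 0.0004
finger_force: 1.1
```

{"api": "drive_tool", "payload": {"series": [[0,[-0.006,0,0],[0,0,0]],[0,[-0.014,0,0],[0,0,0]],[0,[-0.022,0,0],[0,0,0]],[0,[-0.03,0,0],[0,0,0]],[0,[-0.038,0,0],[0,0,0]]]}}

```text
time: 10.22
tool_pos: [0.492, -0.179, 0.1191]
ee_rot: [-3.134, -0.001, 2.977]
wrist_force: [-2.3, -0.4, 1.3]
width: 0.0006
finger_force: 1.2
```

Run:
```python
from h import *
o=robot.get_obs();c=imaging.get_calibration("wrist"); save("wrist","w6.png"); save("top","top6.png")
print(o["time"],o["tool_pos"],o["ee_rot"],o["wrist_force"])
im=cv2.imread("pics/w6.png")
t=cv2.resize(cv2.imread("pics/top6.png")[165:310,315:430],None,fx=3.2,fy=3.2)
k=np.zeros((480,790,3),np.uint8); k[:384,:512]=cv2.resize(im,(512,384)); t=t[:, :278]; k[:t.shape[0],512:512+t.shape[1]]=t
cv2.imwrite("pics/v6.png",k)
```

```text
10.225 [ 0.49199735 -0.17902374  0.11907445] [-3.13370359e+00 -1.33473982e-03  2.97724603e+00] [-2.34008014 -0.41169564  1.33330156]
```

View pics/v6.png

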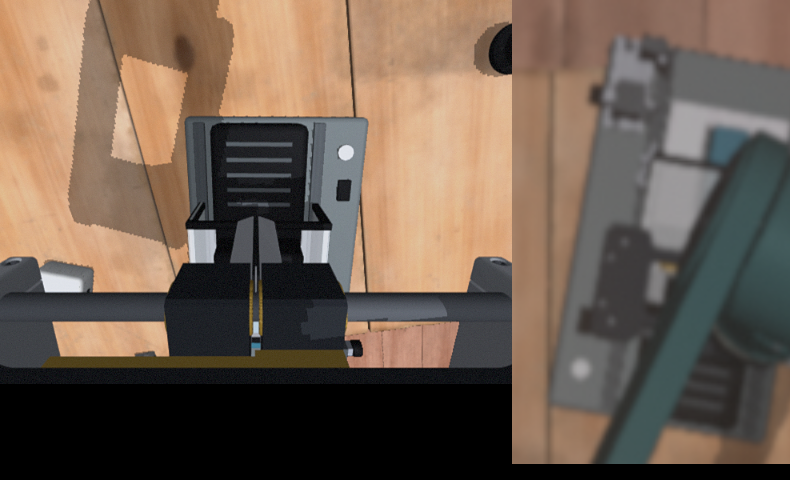

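The composite shows the guard (rim at wrist row ~225 of the scaled view) sliding cleanly, no touch with the case. I'll keep pushing.

{"api": "drive_tool", "payload": {"series": [[0,[-0.006,0,0],[0,0,0]],[0,[-0.01,0,0],[0,0,0]],[0,[-0.014,0,0],[0,0,0]],[0,[-0.017,0,0],[0,0,0]],[0,[-0.02,0,0],[0,0,0]]]}}

```text
time: 10.95
tool_pos: [0.5113, -0.1818, 0.119]
ee_rot: [-3.135, -0.002, 2.977]
wrist_force: [-2.0, 1.3, 1.5]
width: 0.0007
finger_force: 1.1
```

{"api": "drive_tool", "payload": {"series": [[0,[-0.002,0,0],[0,0,0]],[0,[-0.004,0,0],[0,0,0]],[0,[-0.006,0,0],[0,0,0]],[0,[-0.008,0,0],[0,0,0]],[0,[-0.01,0,0],[0,0,0]]]}}

```text
time: 11.58
tool_pos: [0.5211, -0.1835, 0.119]
ee_rot: [-3.134, -0.001, 2.977]
wrist_force: [-2.1, 1.7, 0.3]
width: 0.0005
finger_force: 1.0
```

{"api": "drive_tool", "payload": {"series": [[0,[-0.002,0,0],[0,0,0]],[0,[-0.004,0,0],[0,0,0]],[0,[-0.006,0,0],[0,0,0]],[0,[-0.008,0,0],[0,0,0]]]}}

```text
time: 12.08
tool_pos: [0.529, -0.1849, 0.1189]
ee_rot: [-3.134, -0.002, 2.977]
wrist_force: [-1.9, 2.8, -0.7]
width: 0.0007
finger_force: 1.1
```

{"api": "drive_tool", "payload": {"series": [[0,[-0.0015,0,0],[0,0,0]],[0,[-0.003,0,0],[0,0,0]],[0,[-0.0045,0,0],[0,0,0]],[0,[-0.006,0,0],[0,0,0]]]}}

```text
time: 12.58
tool_pos: [0.5345, -0.1859, 0.119]
ee_rot: [-3.134, -0.002, 2.977]
wrist_force: [-5.3, 2.4, 0.9]
width: 0.0003
finger_force: 2.4
```

{"api": "drive_tool", "payload": {"series": [[0,[-0.001,0,0],[0,0,0]],[0,[-0.002,0,0],[0,0,0]],[0,[-0.003,0,0],[0,0,0]],[0,[-0.004,0,0],[0,0,0]]]}}

```text
time: 13.08
tool_pos: [0.5383, -0.1866, 0.119]
ee_rot: [-3.134, -0.003, 2.977]
wrist_force: [-5.2, 2.5, 1.4]
width: 0.0002
finger_force: 2.7
```

{"api": "drive_tool", "payload": {"series": [[0,[-0.001,0,0],[0,0,0]],[0,[-0.002,0,0],[0,0,0]],[0,[-0.003,0,0],[0,0,0]]]}}

```text
time: 13.45
tool_pos: [0.5411, -0.187, 0.1189]
ee_rot: [-3.134, -0.003, 2.977]
wrist_force: [-5.0, 2.3, 1.7]
width: 0.0003
finger_force: 3.0
```

{"api": "drive_tool", "payload": {"series": [[0,[-0.001,0,0],[0,0,0]],[0,[-0.002,0,0],[0,0,0]],[0,[-0.003,0,0],[0,0,0]]]}}

```text
time: 13.82
tool_pos: [0.5438, -0.1875, 0.1189]
ee_rot: [-3.134, -0.004, 2.977]
wrist_force: [-5.4, 2.6, 1.7]
width: 0.0005
finger_force: 3.3
```

{"api": "drive_tool", "payload": {"series": [[0,[-0.001,0,0],[0,0,0]],[0,[-0.002,0,0],[0,0,0]]]}}

```text
time: 14.08
tool_pos: [0.5457, -0.1878, 0.1189]
ee_rot: [-3.134, -0.004, 2.977]
wrist_force: [-5.4, 2.7, 2.0]
width: 0.0006
finger_force: 3.4
```

{"api": "drive_tool", "payload": {"series": [[0,[-0.001,0,0],[0,0,0]],[0,[-0.002,0,0],[0,0,0]],[0,[-0.003,0,0],[0,0,0]]]}}

```text
time: 14.45
tool_pos: [0.5485, -0.1883, 0.119]
ee_rot: [-3.134, -0.004, 2.977]
wrist_force: [-6.4, 2.3, 2.9]
width: 0.0004
finger_force: 3.6
```

{"api": "drive_tool", "payload": {"series": [[0,[-0.0007,0,0],[0,0,0]],[0,[-0.0014,0,0],[0,0,0]]]}}

```text
time: 14.7
tool_pos: [0.5506, -0.1887, 0.1189]
ee_rot: [-3.134, -0.002, 2.977]
wrist_force: [-3.9, 2.9, 0.5]
width: 0.0005
finger_force: 2.3
```

{"api": "drive_tool", "payload": {"series": [[0,[-0.0003,0,0],[0,0,0]]]}}

```text
time: 14.82
tool_pos: [0.5512, -0.1888, 0.1189]
ee_rot: [-3.134, -0.002, 2.977]
wrist_force: [-3.8, 2.0, 1.2]
width: 0.0004
finger_force: 2.3
```

{"api": "drive_tool", "payload": {"series": [[0,[-0.0004,0,0],[0,0,0]]]}}

```text
time: 14.95
tool_pos: [0.5516, -0.1888, 0.119]
ee_rot: [-3.134, -0.002, 2.977]
wrist_force: [-4.5, 2.0, 0.6]
width: 0.0004
finger_force: 2.4
```

Run:
```python
from h import *
o=robot.get_obs();c=imaging.get_calibration("wrist"); save("wrist","w7.png")
im=cv2.imread("pics/w7.png"); a=cv2.imread("pics/w4.png")
k=np.zeros((600,800,3),np.uint8)
yv=np.array([np.cos(np.radians(-9.4)),np.sin(np.radians(-9.4)),0]);xv=np.array([yv[1],-yv[0],0])
O=np.array([.6045,-.197,0])-.05*yv
p=proj(c,O-xv*.08+yv*.1+[0,0,.05]); print(p)
k[:300,:400]=cv2.resize(im,(400,300)); k[:300,400:]=cv2.resize(a[225:315,370:470],(400,300))
x,y=int(p[0]),int(p[1]); x=min(max(x,60),580);y=min(max(y,45),435)
k[300:,:400]=cv2.resize(im[y-45:y+45,x-60:x+60],(400,300))
cv2.imwrite("pics/v7.png",k)
```

```text
[425.6367365  389.17497157]
```

View pics/v7.png

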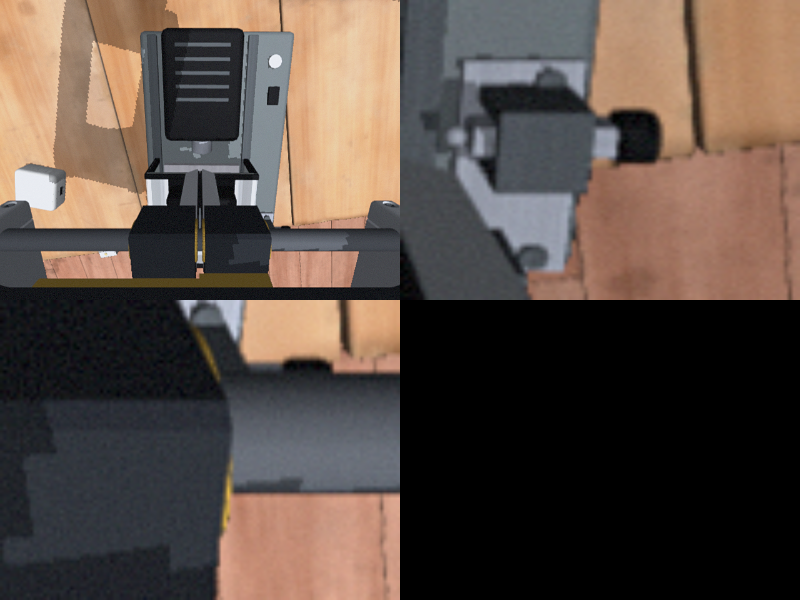

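The composite shows the guard's rim and fingers at the bar, with only a sliver of the catch knob visible (≈cols 451–465, row 363). I'll compare that numerically with the rest-state knob in w2.

Run:
```python
from h import *
c7=imaging.get_calibration("wrist")
c2=dict(intrinsics=c7["intrinsics"],position=[0.52476879,-0.18697885,0.28708808],rotation=[-0.2736849,0.00157545,1.39469273])
yv=np.array([np.cos(np.radians(-9.4)),np.sin(np.radians(-9.4)),0]);xv=np.array([yv[1],-yv[0],0])
O=np.array([.6045,-.197,0])-.05*yv
for f,c,r0,r1,c0,c1 in(("w2",c2,285,312,440,480),("w7",c7,358,366,435,480)):
    g=cv2.cvtColor(cv2.imread(f"pics/{f}.png"),cv2.COLOR_BGR2GRAY)[r0:r1,c0:c1]
    m=(g<40)
    ys,xs=np.nonzero(m); print(f,"cols",c0+xs.min(),c0+xs.max(),"rows",r0+ys.min(),r0+ys.max())
    for r in range(r0,r1,3 if f=="w2" else 1): 
        q=np.flatnonzero(m[r-r0]); 
        if len(q): print(r,c0+q[0],c0+q[-1])
    for z in(.045,.055):
        print(z,[((onz(c,c0+u,r0+ys.min(),z)-O)@xv).round(4) for u in(xs.min(),xs.max())],((onz(c,440,r0+ys.min(),z)-O)@yv).round(4))
```

```text
w2 cols 440 472 rows 285 308
285 471 471
288 440 471
291 440 471
294 451 471
297 454 472
300 454 465
303 453 465
306 453 464
0.045 [np.float64(-0.0873), np.float64(-0.1118)] 0.0761
0.055 [np.float64(-0.0836), np.float64(-0.107)] 0.0717
w7 cols 435 463 rows 358 365
358 435 435
359 435 435
360 435 435
361 435 436
362 436 461
363 435 463
364 436 463
365 435 463
0.045 [np.float64(-0.0866), np.float64(-0.1079)] 0.076
0.055 [np.float64(-0.0828), np.float64(-0.1032)] 0.0691
```

Knob outer edge in engraver x: about −103 mm both at rest and now, so the pin has snapped in after the force drop: latched. I'll back off gently.

{"api": "drive_tool", "payload": {"series": [[0,[0.003,0,0],[0,0,0]],[0,[0.01,0,0],[0,0,0]],[0,[0.025,0,0],[0,0,0]],[0,[0.025,0,0],[0,0,0]]]}}

```text
time: 15.5
tool_pos: [0.5262, -0.1846, 0.1193]
ee_rot: [-3.134, -0.001, 2.977]
wrist_force: [0.8, 0.5, 0.2]
width: 0.0004
finger_force: 0.0
```

{"api": "drive_tool", "payload": {"series": [[0,[0,0,-0.03],[0,0,0]],[0,[0,0,-0.08],[0,0,0]],[0,[-0.03,0,-0.1],[0,0,0]],[0,[-0.08,0,-0.1],[0,0,0]],[0,[-0.08,0,-0.1],[0,0,0]]]}}

```text
time: 16.12
tool_pos: [0.608, -0.1973, 0.2163]
ee_rot: [-3.135, -0.004, 2.978]
wrist_force: [-0.8, 0.8, -0.2]
width: 0.0002
finger_force: 0.0
```

Run:
```python
from h import *
o=robot.get_obs();c=imaging.get_calibration("wrist"); save("wrist","w8.png"); print(o["time"],o["tool_pos"],o["wrist_force"])
g=cv2.cvtColor(cv2.imread("pics/w8.png"),cv2.COLOR_BGR2GRAY)
yv=np.array([np.cos(np.radians(-9.4)),np.sin(np.radians(-9.4)),0]);xv=np.array([yv[1],-yv[0],0])
O=np.array([.6045,-.197,0])-.05*yv
p=proj(c,O-xv*.098+yv*.075+[0,0,.052]); print("knob expected",p)
u,v=p.astype(int)
for r in range(v-16,v+17,3): print(r,u-25,(g[r,u-25:u+25]<40).astype(int).tolist().__str__().replace(", ",""))
f=proj(c,O+xv*.03-yv*.0+[0,0,.083]); print("rim y=0 at",f)
uu=int(f[0]); 
for cc in (uu,uu+8): print("col",cc,[(i,int(g[i,cc])) for i in range(max(0,int(f[1])-30),int(f[1])+31,2)])
```

```text
16.125 [ 0.60802937 -0.19729347  0.21634873] [-0.75245057  0.760073   -0.22376381]
knob expected [421.42210341 250.10826501]
234 396 [00000000000000000000000000000000000000000000000000]
237 396 [00000000000000000000000000000000000000000000000000]
240 396 [00000000000000000000000000000000000000000000000000]
243 396 [00000000000000000000000000000000000000000000000000]
246 396 [00000000000000000000000000000000000000000000000000]
249 396 [11111111111100000000000000000000000000000100000000]
252 396 [11111111111111100000000000000000000000000000000000]
255 396 [00000000000000000000000011111111111000000000000000]
258 396 [00000000000000000000000000011111111100000000000000]
261 396 [00000000000000000000000000011111111100000010000000]
264 396 [00000000000000000000000000011111111100000000000000]
rim y=0 at [284.36842622 174.66708279]
col 284 [(144, 114), (146, 117), (148, 116), (150, 118), (152, 113), (154, 113), (156, 117), (158, 113), (160, 117), (162, 115), (164, 114), (166, 80), (168, 62), (170, 26), (172, 24), (174, 15), (176, 19), (178, 7), (180, 15), (182, 10), (184, 14), (186, 0), (188, 21), (190, 7), (192, 25), (194, 16), (196, 25), (198, 26), (200, 117), (202, 185), (204, 182)]
col 292 [(144, 115), (146, 114), (148, 117), (150, 115), (152, 114), (154, 114), (156, 114), (158, 118), (160, 118), (162, 117), (164, 116), (166, 97), (168, 58), (170, 23), (172, 29), (174, 27), (176, 24), (178, 28), (180, 25), (182, 11), (184, 3), (186, 10), (188, 17), (190, 32), (192, 32), (194, 27), (196, 12), (198, 11), (200, 83), (202, 187), (204, 185)]
```

Run:
```python
from h import *
c=imaging.get_calibration("wrist")
c2=dict(intrinsics=c["intrinsics"],position=[0.52476879,-0.18697885,0.28708808],rotation=[-0.2736849,0.00157545,1.39469273])
yv=np.array([np.cos(np.radians(-9.4)),np.sin(np.radians(-9.4)),0]);xv=np.array([yv[1],-yv[0],0])
O=np.array([.6045,-.197,0])-.05*yv
for z in(.045,.055): print([((onz(k,u,r,z)-O)@xv).round(4) for k,u,r in((c2,466,300),(c2,453.5,303),(c,431.5,261),(c,422.5,261))])
print("bar far edge y",(onz(c,288,199.5,.113)-O)@yv, "tcp at push end",(np.array([.5516,-.1888,0])-O)@yv)
im=cv2.imread("pics/w8.png");h=cv2.cvtColor(im,cv2.COLOR_BGR2HSV)
m=cv2.inRange(h,(85,60,30),(115,255,255));m[:,:250]=0;m[:,400:]=0
k=max(cv2.findContours(m,0,1)[0],key=cv2.contourArea);print("teal thru guard",cv2.boundingRect(k),cv2.minAreaRect(np.array([onz(c,*p[0],.056)[:2] for p in k],np.float32)))
```

```text
[np.float64(-0.1085), np.float64(-0.0991), np.float64(-0.1113), np.float64(-0.1023)]
[np.float64(-0.1039), np.float64(-0.0948), np.float64(-0.1079), np.float64(-0.0992)]
bar far edge y 0.014541927412505432 tcp at push end -0.0035289402393900685
teal thru guard (289, 418, 14, 14) ((0.8236860036849976, -0.2602981925010681), (0.02201419323682785, 0.007805307861417532), 23.157629013061523)
```

Run:
```python
from h import *
for f,r in(("w4",range(254,276,3)),("w8",range(246,276,3))):
    g=cv2.cvtColor(cv2.imread(f"pics/{f}.png"),cv2.COLOR_BGR2GRAY); print(f)
    for i in r: print(i,g[i,380:444].tolist())
```

```text
w4
254 [75, 74, 67, 75, 64, 87, 108, 109, 101, 77, 24, 19, 27, 29, 16, 35, 28, 29, 34, 29, 22, 31, 38, 26, 29, 25, 30, 33, 25, 30, 24, 19, 28, 25, 38, 90, 71, 121, 159, 158, 156, 152, 159, 157, 153, 150, 154, 154, 156, 158, 153, 155, 158, 157, 156, 155, 163, 164, 161, 163, 167, 168, 150, 51]
257 [71, 75, 68, 72, 57, 98, 103, 108, 106, 104, 90, 35, 22, 21, 25, 27, 27, 26, 32, 25, 30, 37, 26, 29, 25, 23, 22, 26, 21, 29, 30, 32, 17, 34, 28, 29, 22, 80, 143, 161, 160, 158, 153, 125, 119, 113, 117, 114, 112, 111, 109, 126, 139, 157, 161, 159, 156, 159, 163, 157, 155, 156, 147, 47]
260 [67, 78, 71, 69, 56, 101, 74, 53, 56, 61, 61, 59, 48, 22, 30, 68, 85, 86, 86, 87, 82, 86, 81, 87, 81, 81, 80, 86, 83, 79, 79, 82, 80, 84, 77, 84, 80, 80, 78, 65, 75, 75, 32, 5, 1, 15, 11, 22, 20, 5, 21, 13, 2, 16, 81, 162, 165, 163, 161, 161, 154, 157, 146, 42]
263 [67, 65, 76, 101, 106, 102, 54, 35, 68, 120, 88, 86, 88, 87, 40, 68, 82, 82, 82, 79, 86, 81, 79, 79, 79, 79, 82, 81, 86, 81, 81, 76, 80, 80, 82, 82, 77, 82, 95, 111, 113, 112, 111, 113, 54, 11, 21, 14, 22, 17, 20, 16, 10, 18, 29, 102, 166, 162, 16
[... 3363 characters left out ...]
48, 35, 26, 30, 22, 15, 18, 23, 26, 35, 81, 130, 124, 121, 114, 96, 121, 142, 141, 122, 133, 138, 123]
270 [176, 166, 168, 162, 161, 154, 81, 24, 26, 59, 86, 80, 85, 81, 87, 81, 84, 80, 83, 85, 79, 82, 82, 80, 80, 87, 85, 82, 81, 84, 81, 97, 135, 132, 131, 124, 133, 116, 95, 118, 119, 115, 113, 97, 100, 102, 129, 136, 136, 123, 124, 132, 142, 141, 142, 136, 139, 139, 141, 140, 143, 143, 145, 147]
273 [178, 165, 162, 163, 154, 155, 162, 131, 46, 52, 86, 81, 87, 81, 87, 85, 79, 82, 82, 86, 81, 82, 85, 86, 82, 84, 83, 85, 85, 81, 80, 60, 127, 127, 126, 132, 124, 120, 111, 111, 107, 106, 111, 111, 115, 118, 128, 126, 131, 125, 125, 130, 138, 139, 141, 139, 134, 142, 142, 134, 142, 142, 140, 147]
```

The shaft between catch block and knob has grown from 6 px (rest) to 10 px, i.e. the pin is still pushed out about 4 mm. So it isn't latched: the force drop was the pin riding the flat. Going back to push on in fine steps.

{"api": "drive_tool", "payload": {"series": [[0,[0.05,0,0],[0,0,0]],[0,[0.08,0,0],[0,0,0]],[0,[0.08,0,0.05],[0,0,0]],[0,[0.08,0,0.09],[0,0,0]],[0,[0.08,0,0.098],[0,0,0]]]}}

```text
time: 16.8
tool_pos: [0.524, -0.1835, 0.1183]
ee_rot: [-3.136, -0.007, 2.977]
wrist_force: [0.1, -0.1, 0.6]
width: 0.0004
finger_force: 0.0
```

{"api": "drive_tool", "payload": {"series": [[0,[-0.005,0,0],[0,0,0]],[0,[-0.01,0,0],[0,0,0]],[0,[-0.015,0,0],[0,0,0]],[0,[-0.019,0,0],[0,0,0]],[0,[-0.021,0,0],[0,0,0]]]}}

```text
time: 17.42
tool_pos: [0.5482, -0.1882, 0.1212]
ee_rot: [-3.134, -0.001, 2.977]
wrist_force: [0.2, -0.0, 1.4]
width: 0.0001
finger_force: 0.0
```

{"api": "drive_tool", "payload": {"series": [[0,[-0.001,0,0],[0,0,0]],[0,[-0.002,0,0],[0,0,0]],[0,[-0.003,0,0],[0,0,0]]]}}

```text
time: 17.8
tool_pos: [0.5507, -0.1885, 0.1209]
ee_rot: [-3.134, -0.002, 2.977]
wrist_force: [0.1, 0.3, 0.2]
width: 0.0006
finger_force: 0.0
```

{"api": "drive_tool", "payload": {"series": [[0,[-0.0007,0,0],[0,0,0]],[0,[-0.0014,0,0],[0,0,0]]]}}

```text
time: 18.05
tool_pos: [0.5516, -0.1887, 0.121]
ee_rot: [-3.134, -0.003, 2.977]
wrist_force: [-3.4, -0.1, 1.6]
width: 0.0006
finger_force: 1.1
```

{"api": "drive_tool", "payload": {"series": [[0,[-0.0006,0,0],[0,0,0]],[0,[-0.0012,0,0],[0,0,0]]]}}

```text
time: 18.3
tool_pos: [0.5523, -0.1888, 0.1209]
ee_rot: [-3.134, -0.004, 2.977]
wrist_force: [-4.8, 0.0, 3.4]
width: 0.0003
finger_force: 2.4
```

{"api": "drive_tool", "payload": {"series": [[0,[-0.0005,0,0],[0,0,0]],[0,[-0.001,0,0],[0,0,0]]]}}

```text
time: 18.55
tool_pos: [0.555, -0.1893, 0.121]
ee_rot: [-3.134, 0.001, 2.977]
wrist_force: [0.7, -0.4, 0.1]
width: 0.0003
finger_force: 0.1
```

The force dropped to zero with a forward jump: that's the click. I'll back off and check the pin again.

{"api": "drive_tool", "payload": {"series": [[0,[0.005,0,0],[0,0,0]],[0,[0.015,0,0],[0,0,0]],[0,[0.03,0,0],[0,0,0]],[0,[0.03,0,0],[0,0,0]]]}}

```text
time: 19.05
tool_pos: [0.5236, -0.184, 0.1212]
ee_rot: [-3.134, -0.001, 2.977]
wrist_force: [0.8, 0.0, -0.3]
width: 0.0002
finger_force: 0.0
```

{"api": "drive_tool", "payload": {"series": [[0,[0,0,-0.03],[0,0,0]],[0,[0,0,-0.08],[0,0,0]],[0,[-0.03,0,-0.1],[0,0,0]],[0,[-0.08,0,-0.1],[0,0,0]],[0,[-0.08,0,-0.1],[0,0,0]]]}}

```text
time: 19.68
tool_pos: [0.6056, -0.1968, 0.2183]
ee_rot: [-3.135, -0.004, 2.978]
wrist_force: [-0.8, -0.2, -1.2]
width: 0.0004
finger_force: 0.0
```

Run:
```python
from h import *
o=robot.get_obs();c=imaging.get_calibration("wrist"); save("wrist","w9.png"); print(o["time"],o["tool_pos"],o["wrist_force"])
g=cv2.cvtColor(cv2.imread("pics/w9.png"),cv2.COLOR_BGR2GRAY)
yv=np.array([np.cos(np.radians(-9.4)),np.sin(np.radians(-9.4)),0]);xv=np.array([yv[1],-yv[0],0])
O=np.array([.6045,-.197,0])-.05*yv
p=proj(c,O-xv*.098+yv*.072+[0,0,.052]); u,v=p.astype(int)
for r in range(v-4,v+18,3): print(r,u-35,g[r,u-35:u+20].tolist())
f=proj(c,O+xv*.022+yv*.01+[0,0,.113]);uu,vv=f.astype(int)
col=g[vv-5:vv+30,uu].astype(int); e=vv-5+np.argmax(np.diff(col))+.5; print("bar far edge y",(onz(c,uu,e,.113)-O)@yv)
```

```text
19.675 [ 0.60563198 -0.19684911  0.21831212] [-0.84867612 -0.15242197 -1.23662274]
244 385 [160, 154, 153, 161, 160, 159, 164, 159, 164, 163, 161, 164, 166, 126, 86, 70, 73, 80, 80, 131, 165, 161, 165, 169, 162, 81, 101, 162, 161, 158, 158, 162, 160, 160, 160, 154, 156, 160, 160, 159, 158, 162, 165, 166, 169, 168, 168, 167, 173, 158, 55, 44, 111, 142, 156]
247 385 [129, 112, 109, 112, 114, 117, 115, 115, 118, 112, 87, 118, 96, 54, 78, 86, 81, 80, 80, 77, 83, 153, 166, 173, 155, 96, 94, 162, 164, 159, 162, 159, 162, 157, 157, 154, 160, 157, 162, 162, 162, 160, 163, 162, 166, 164, 167, 174, 168, 166, 75, 45, 93, 137, 160]
250 385 [32, 20, 27, 36, 33, 21, 23, 34, 30, 26, 24, 28, 28, 30, 32, 25, 22, 32, 27, 28, 26, 32, 72, 143, 127, 85, 125, 162, 161, 160, 162, 164, 159, 161, 157, 160, 158, 157, 160, 158, 162, 162, 159, 159, 162, 168, 169, 173, 170, 177, 115, 43, 67, 131, 152]
253 385 [73, 21, 12, 31, 31, 30, 30, 24, 32, 32, 27, 36, 29, 32, 28, 22, 19, 24, 27, 20, 27, 29, 31, 28, 25, 45, 117, 169, 164, 160, 161, 163, 162, 165, 164, 165, 165, 159, 160, 158, 160, 163, 160, 163, 165, 165, 1
[... 347 characters left out ...]
, 84, 80, 85, 85, 83, 81, 83, 85, 86, 80, 86, 85, 83, 88, 87, 81, 78, 41, 13, 12, 22, 29, 19, 14, 24, 14, 24, 90, 166, 168, 166, 169, 169, 167, 167, 155, 65, 35, 91, 139]
262 385 [165, 111, 97, 81, 60, 90, 83, 89, 90, 89, 88, 83, 83, 84, 88, 78, 83, 81, 84, 82, 78, 82, 87, 85, 83, 79, 102, 168, 164, 163, 166, 167, 98, 28, 20, 22, 29, 23, 26, 23, 22, 22, 74, 165, 164, 163, 165, 164, 168, 170, 167, 102, 36, 69, 126]
265 385 [163, 113, 106, 57, 69, 85, 87, 86, 83, 83, 83, 85, 81, 87, 88, 82, 85, 83, 86, 82, 81, 82, 87, 82, 82, 83, 119, 166, 166, 161, 165, 168, 53, 9, 13, 27, 23, 22, 21, 25, 15, 30, 78, 153, 151, 151, 151, 150, 150, 152, 156, 135, 40, 44, 120]
bar far edge y 0.020009540954226294
```

The shaft is back to 5.5 px (rest), so the pin has snapped in and the guard stays put with the tool clear. Handing in.

```bash
python3 -c "
from h import *
print(robot.close_job())"
```

```text
the job is handed in; nothing more can be done
None
```

The card case is seated in the pocket, and the guard is shut with the catch clicked and its pin back at rest. I handed the job in at about 20 s of the 58 s limit, with the arm clear; no verdict came back.

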